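Clear the hub parts into the tray and extend the wheel wrench

TASK

First put the three parts that came off the trailer hub (the brass wheel nut, the yellow dust cap and the blue centring ring) into the steel parts tray. Then get the telescopic wheel wrench, which sits on the next tight nut, ready for more leverage: press the red thumb button on its handle and pull the handle straight out, past the first stop, to the second stop, which is the end of its travel. Finish holding the handle gripped there, fully extended, and leave the other things on the bench where they are.

Things in the scene. Friction and masses are not known exactly. Their poses are not given: they have to be found in the camera images.
- wheel_nut_mid (a point): Brass-coloured hexagonal wheel nut standing upright and loose on the bench: 34 mm tall, 22 to 25 mm across its hexagon, 29 mm across the corners of its foot (lowest 5 mm), about 70 g. This point is its centre, 17 mm above its underside.
- dust_cap_mid (a point): Yellow steel dust cap (grease cap), open side down, loose on the bench: 36 mm tall, a round barrel 52 mm in diameter from 5 to 27 mm up, foot rim 58 mm in diameter and 4 mm tall, top slightly domed, about 60 g. This point is its centre, 18 mm above its underside.
- centring_ring_mid (a point): Blue flat centring ring lying loose on the bench: outside 64 mm, hole 53 mm, 15 mm tall, about 40 g. This point is its centre, 7.5 mm above its underside.
- tray_in (a point): Bright steel rectangular parts tray, open on top, fixed to the bench, 210 x 130 x 32 mm outside, walls 4 mm. This point is the centre of its inner floor, 4 mm above the bench; its x axis runs along the tray's long side, y along the short side.
- handle_collar (a point): Centre of the steel collar (26 wide, 28 tall, 60 mm long: 35 towards the wrench's head, 25 the other way) at the front of the wrench's level sliding handle, 165 mm above the bench; free space below. Its y axis points along the wrench from the head on the nut to the free end, the way the handle pulls out; its x axis is level, to the side where the red button sticks out. Travels with the handle.
- handle_end (a point): Free end of the wrench's handle, on its axis, 185 mm behind the collar point along y; travels with the handle. Between collar and end is a round black rubber grip, 30 mm in diameter.
- button_face (a point): Outer face of the red round thumb button (19 mm in diameter) on the collar's +x side; stands 6 mm proud of the collar until pressed. Pinching the collar across its width at the collar point from above, one finger on the button and one on the plain opposite side, presses it flush.
- thumb_button (a joint): Travel of the thumb button in m: 0 out, 0.006 pressed flush. A spring returns it; it takes 3 N to start and 8 N to hold flush. While it is pressed more than 3 mm the handle is free to slide; else the handle locks at the home, first or second stop.
- handle (a joint): How far the handle is pulled out, in m: 0 home (start), 0.05 first stop, 0.10 second stop and end of travel; 1 to 2 mm of play when locked. With the button pressed it slides with about 3 N friction.
- hub: Grey trailer hub with an aluminium wheel spacer, bolted to the bench, studs upward (flange 156 mm in diameter, 137 mm tall; the wrench's head 183 mm). Origin on its axis at bench height; the wrench's nut lies 56 mm from it along its y axis and the wrench points along +y. The wrench cannot turn: its nut is tight.
- oil_can: Orange-labelled oil can, 58 mm in diameter, 170 mm tall, standing; bystander, to be left alone. Origin under its centre.
- grease_tin: Green-labelled grease tin, 90 mm in diameter, 75 mm tall; bystander. Origin under its centre.
- tape_roll: Black roll of tape lying flat, 90 mm in diameter, 25 mm tall; bystander. Origin under its centre.
- screwdriver: Screwdriver with a red handle lying on the bench; bystander.
- spanner: Steel spanner lying on the bench; bystander.
- hammer: Hammer with a wooden handle lying on the bench; bystander.
- deep_socket: Dark steel deep socket standing upright, 30 mm in diameter, 60 mm tall; bystander. Origin under its centre.
Mind the look-alikes: they are no part of the job. Of the things shaped like the part that bears dust_cap_mid, the yellow one is meant.

How it is judged:
By the outcome, as a careful person would: the job done as asked, in the order asked, and still so for the second after the job is handed in, while the arm keeps its last pose, push and grip.
It also fails if it takes over 70 s, if anything falls off the work surface, if the arm or the gripper's body presses on something with over 40 N, if the wrist force passes 120 N, or if a joint passes its speed limit or range.

ROBOT

A 6-joint arm with a two-finger parallel gripper is mounted at the origin on the work surface. World frame = base frame: x ahead of the robot, y to its left, z up, the work surface at z = 0. Lengths are in m, angles in rad, forces in N, time in s.
With the tool pointing down it reaches from about 0.4 to 0.925 m from the base axis. Payload 3.4 kg.
Tool frame: the origin (TCP) lies at the very end of the fingers, on their centre line; the grasp point (between the pads) lies 19 mm behind it; z points along the fingers, y is the line along which they close (so a half turn about z gives the same grasp; the last joint's range is limited). The gripper opens to 85 mm and grips with 20 to 120 N. Pads are 22 mm wide; open, the fingers measure 114 mm over their backs; the gripper's body (76 mm by 85 mm) begins 54 mm behind the grasp point. The pads swing forward as they close: fully open they stand 13 mm farther back than shut.
Start: joints at [1.081, 0.307, 1.506, -0, 1.328, -0.073], TCP at [0.232, 0.526, 0.231] pointing down, gripper open.
Joint ranges: [-3.12, 3.12], [-1.05, 2.28], [0.14, 2.33], [-1.42, 4.57], [0.1, 2.73], [-2.68, 2.68]. Speed limits (rad/s): [2.57, 2.57, 3.14, 3.14, 3.14, 3.14].

INTERFACE

Orientations are given as a 3x3 rotation matrix whose columns are the frame's x, y, z axes.
In Python, from station import get_obs, cams, ctrl gives the robot as it stands.
- The arm moves only by the shell command python3 -m crank 'ROWS'. ROWS is JSON, a list of rows, each a list of 5 numbers: the shift along the tool's x, y, z in cm, then the turn about the tool's z in rad, then the opening, from -1 (shut) to 1 (fully open). A call has exactly 8 rows; each row shifts and turns the commanded pose from where the row before left it, along the tool's axes as they then stand; what a row does not reach is not made up. A row lasts 1/10 s, in which the tool goes at most 50 mm and 8.59 degrees, less where a joint would pass 70% of its speed; a pose out of reach is approached as far as the arm can. A call with a gripper value outside its range is refused whole. The fingers move at their own pace and stop on an object; the grip force is fixed at half the most. Time passes only in rows, so rows that do not move let the fingers close, or fill a call up. It gives the time, the measured TCP pose, the force, the opening and the grip force at its end, in the units of the state.
- get_obs(): the state, without advancing time (a new reading comes with each control period).
- cams.capture(name): name is "side" or "top" or "wrist"; returns a dict with "frame" (420x560x3 uint8, red, green, blue), "fovy" (degrees; the focal length in pixels is half the picture's height over the tangent of half this angle, whatever the lens; pixels are square), "cx", "cy" (the principal point, pixels), "R" (3x3) and "t" (3): a world point X has camera coordinates R X + t; the wrist camera has in their place "T_tool_cam" (4x4, takes a point from camera to tool coordinates, whose origin is the TCP and whose axes are the flange's). Camera axes: x right, y down, z forward; pixel columns grow to the right and rows downward; lengths in m; the calibration is good to about 2 mm. A picture is of the moment at which its call begins: read the wrist's pose just before it. There is no depth.
- ctrl.job_done(): hands the job in; it is judged then, once.
Trained networks look in the newest picture that a camera, given by its name, has taken for a name from the list of things; names that differ only in an ending like _2 or _b are one class to them, and where a whole thing is asked for, a point or a joint stands for the part that bears it (a point fixed in the world has none). Each returns a list of dicts, best first, with "conf" (0 to 1); they miss things now and then, are a little off and sometimes report something else, mostly with a low value. They report only what shows in the picture. A call takes as long as a camera call. They do not tell look-alikes from the thing itself.
- cams.masks_of(camera, thing): "region" (420x560 bool, what is visible of it).
- cams.spot_point(camera, thing): "at" ([x, y, z] in m, in world coordinates, good to about 4 mm: a listed point, or the origin of a listed thing).
The state is a dict: "t": time; "q": joint angles; "qd": joint speeds; "effort": joint torques, N m; "tcp_pos": TCP position; "orientation": TCP orientation; "wrist_force": force on the tool from outside, world axes, zero at the start; "torque": the same for the moment, N m; "gripper_width": opening from 0.0 (shut) to 1.0 (fully open); "finger_force": force on a finger pad.
Only numpy, scipy, OpenCV 4.12 (cv2) and the standard library are available. Lean on these libraries where they do the work, as an engineer would, in place of code of your own. Each camera call takes 0.05 s, during which the arm holds its last target. There are 200 camera calls.

## Working session

There is one attempt and no reset: what is moved stays moved. The work goes in short steps, Python scripts to look and compute and a shell command to move; the robot and the scene stay as the last step left them, time stands still between calls to the robot, and variables do not carry over. Pictures are saved under pics/ and viewed, at most 10 in all, crops included, and the job is handed in when it is done.

```bash
ls; mkdir -p pics
cat > h.py <<'E'
from station import get_obs, cams, ctrl
import numpy as np, cv2
def snap(c,name=None):
    d=cams.capture(c)
    if name: cv2.imwrite('pics/'+name+'.png',d['frame'][:,:,::-1])
    return d
def proj(d,X):
    f=210/np.tan(np.radians(d['fovy'])/2); p=np.array(d['R'])@np.array(X)+np.array(d['t'])
    return np.round([d['cx']+f*p[0]/p[2],d['cy']+f*p[1]/p[2]])
E
python3 - <<'E'
from h import *
d={c:snap(c,c+'0') for c in('top','side')}
for c in d:
  for n in ['wheel_nut_mid','dust_cap_mid','centring_ring_mid','tray_in','handle_collar','handle_end','button_face','hub','oil_can','grease_tin','tape_roll','deep_socket','hammer','spanner','screwdriver']:
    for r in cams.spot_point(c,n): 
      if r['conf']>.2: print(c,n,round(r['conf'],2),np.round(r['at'],3),proj(d[c],r['at']))
o=get_obs();print(o['t'],o['tcp_pos'],o['orientation'])
cv2.imwrite('pics/both0.png',cv2.resize(np.vstack([d['top']['frame'],d['side']['frame']]),None,fx=.7,fy=.7)[:,:,::-1])
E
```

```text
pics
top wheel_nut_mid 0.6 [0.633 0.273 0.019] [208. 195.]
top wheel_nut_mid 0.55 [ 0.584 -0.218  0.162] [371. 201.]
top dust_cap_mid 0.77 [0.587 0.541 0.016] [124. 209.]
top dust_cap_mid 0.73 [0.534 0.417 0.013] [162. 226.]
top centring_ring_mid 0.41 [0.448 0.33  0.011] [189. 253.]
top tray_in 0.56 [0.547 0.089 0.   ] [265. 223.]
top handle_end 0.74 [ 0.543 -0.034  0.166] [307. 215.]
top button_face 0.61 [0.708 0.4   0.003] [171. 174.]
top hub 0.59 [ 0.615 -0.359  0.002] [403. 202.]
top oil_can 0.64 [ 0.367  0.522 -0.002] [128. 279.]
top grease_tin 0.76 [0.759 0.147 0.001] [248. 159.]
top tape_roll 0.58 [0.708 0.4   0.002] [171. 174.]
top tape_roll 0.44 [ 0.365  0.522 -0.005] [128. 279.]
top tape_roll 0.27 [0.636 0.273 0.019] [208. 194.]
top deep_socket 0.63 [ 0.365  0.184 -0.003] [235. 280.]
top deep_socket 0.27 [ 0.364  0.525 -0.   ] [126. 280.]
top hammer 0.8 [ 0.347 -0.434 -0.001] [431. 286.]
top spanner 0.9 [ 0.696 -0.049  0.003] [307. 178.]
top spanner 0.52 [ 0.407 -0.199  0.002] [356. 266.]
top spanner 0.46 [ 0.369  0.524 -0.002] [127. 278.]
top screwdriver 0.64 [ 0.404 -0.2 
[... 826 characters left out ...]
0.164] [317. 249.]
side oil_can 0.71 [ 0.369  0.525 -0.003] [196. 190.]
side oil_can 0.64 [ 0.619 -0.359  0.004] [344. 317.]
side grease_tin 0.92 [ 0.76   0.151 -0.   ] [318. 220.]
side tape_roll 0.55 [ 0.703  0.404 -0.   ] [281. 191.]
side deep_socket 0.7 [ 0.362  0.178 -0.001] [214. 235.]
side deep_socket 0.32 [0.758 0.15  0.006] [318. 219.]
side hammer 0.77 [ 0.347 -0.438 -0.001] [264. 362.]
side spanner 0.49 [ 0.758  0.15  -0.001] [318. 220.]
side screwdriver 0.49 [ 0.399 -0.197  0.003] [255. 299.]
1.6 [0.23227577 0.52599304 0.23130059] [[-9.14780998e-01  4.03950152e-01 -2.95253109e-05]
 [ 4.03950153e-01  9.14780998e-01 -1.49903944e-05]
 [ 2.09538212e-05 -2.56396818e-05 -9.99999999e-01]]
```

Run:
```python
import cv2
a=cv2.imread('pics/top0.png');b=cv2.imread('pics/side0.png')
c1=cv2.resize(a[130:320,90:490],(800,380),interpolation=cv2.INTER_CUBIC)
c2=cv2.resize(a[180:280,100:230],(286,220),interpolation=cv2.INTER_CUBIC)
c3=cv2.resize(b[160:270,185:335],(300,220),interpolation=cv2.INTER_CUBIC)
import numpy as np
z=np.zeros((600,800,3),np.uint8);z[:380]=c1;z[380:600,:286]=c2;z[380:600,300:600]=c3
cv2.imwrite('pics/m1.png',z)
```

```text
(no output)
```

View pics/m1.png

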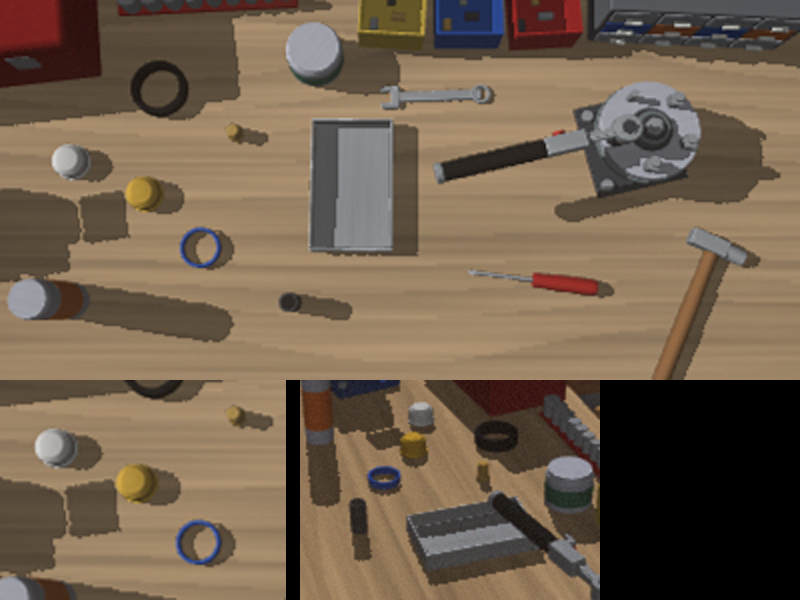

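The picture shows two domed caps: a white one at top px (124,209) and a yellow one at (162,226). The enlarged crop confirms that the yellow one at (162,226) fits the description, at world (0.536, 0.418). The other targets are:
- **Nut:** the only loose brass one, at (208,195), world (0.634, 0.275).
- **Ring:** blue, at (189,253), world (0.450, 0.330). The black ring at (171,174) is the tape.
- **Tray:** centre at (265,223), world (0.547, 0.087), long side along world x.

The wrench handle runs along about (-0.24, 0.97).

I'll turn the tool so that its y axis is world +y and its x axis is world -x, then go over the yellow cap.

```bash
python3 -m crank '[[0,0,0,-0.139,1],[0,0,0,-0.139,1],[0,0,0,-0.138,1],[-4,-1,0,0,1],[-4,-2,0,0,1],[-4,-2,0,0,1],[-4,-2,0,0,1],[-4,-2,0,0,1]]'; python3 -m crank '[[-4,-1.8,0,0,1],[-4,0,0,0,1],[-2.4,0,3,0,1],[0,0,4,0,1],[0,0,0,0,1],[0,0,0,0,1],[0,0,0,0,1],[0,0,0,0,1]]'
python3 - <<'E'
from h import *
o=get_obs();print(o['t'],o['tcp_pos'],np.round(o['orientation'],3).tolist(),o['q'],o['gripper_width'])
snap('wrist','w1')
for n in ['dust_cap_mid','centring_ring_mid','wheel_nut_mid']:
  for r in cams.spot_point('wrist',n): print(n,round(r['conf'],2),np.round(r['at'],4))
E
```

```text
t: 2.4
tcp_pos: [0.4337, 0.4352, 0.2314]
orientation: [[-1.0, -0.0, 0.0], [-0.0, 1.0, 0.0], [-0.0, 0.0, -1.0]]
wrist_force: [0.5, 0.4, 0.1]
gripper_width: 1.0
finger_force: 0.0
t: 3.2
tcp_pos: [0.5369, 0.4193, 0.164]
orientation: [[-1.0, -0.001, 0.004], [-0.001, 1.0, 0.002], [-0.004, 0.002, -1.0]]
wrist_force: [0.0, -0.5, 0.5]
gripper_width: 0.999
finger_force: 0.0
3.2 [0.53692101 0.41925361 0.16401682] [[-1.0, -0.001, 0.004], [-0.001, 1.0, 0.002], [-0.004, 0.002, -1.0]] [ 6.00962008e-01  5.00966815e-01  1.36057948e+00  6.95054213e-06
  1.27573101e+00 -9.70953405e-01] 0.9990540201044373
dust_cap_mid 0.72 [0.5848 0.5438 0.0158]
dust_cap_mid 0.58 [0.5376 0.4188 0.0158]
wheel_nut_mid 0.58 [0.6326 0.2736 0.0178]
```

```bash
python3 -m crank '[[0,0,4,0,1],[0,0,4,0,1],[0,0,4,0,1],[0,0,2.5,0,1],[0,0,1,0,1],[0,0,0.7,0,1],[0,0,0,0,1],[0,0,0,0,-1]]';python3 -m crank '[[0,0,0,0,-1],[0,0,0,0,-1],[0,0,0,0,-1],[0,0,0,0,-1],[0,0,0,0,-1],[0,0,0,0,-1],[0,0,0,0,-1],[0,0,0,0,-1]]'
```

```text
t: 4.2
tcp_pos: [0.5374, 0.4189, 0.0009]
orientation: [[-1.0, -0.0, 0.002], [-0.0, 1.0, 0.002], [-0.002, 0.002, -1.0]]
wrist_force: [1.1, 0.1, 0.6]
gripper_width: 0.861
finger_force: 0.0
t: 5.0
tcp_pos: [0.5375, 0.4188, 0.0015]
orientation: [[-1.0, -0.0, 0.003], [-0.0, 1.0, 0.002], [-0.003, 0.002, -1.0]]
wrist_force: [0.5, -0.7, 5.4]
gripper_width: 0.588
finger_force: 58.6
```

```bash
python3 -m crank '[[0,0,-3,0,-1],[0,0,-4,0,-1],[0,-3,-2,0,-1],[-0.5,-4,0,0,-1],[-0.5,-4,0,0,-1],[-0.5,-4,0,0,-1],[-0.3,-4,0,0,-1],[0,-4,0,0,-1]]';python3 -m crank '[[0,-4,0,0,-1],[0,-4,0,0,-1],[0,-2.2,0,0,-1],[0,0,3,0,-1],[0,0,3,0,-1],[0,0,1.5,0,-1],[0,0,0.5,0,-1],[0,0,0.2,0,-1]]'
python3 - <<'E'
from h import *
d=snap('wrist');t=snap('side')
for n in ['tray_in','dust_cap_mid']:
  for r in cams.spot_point('side',n): print(n,round(r['conf'],2),np.round(r['at'],4))
cv2.imwrite('pics/p2.png',cv2.resize(np.vstack([d['frame'],t['frame']]),(400,600))[:,:,::-1])
E
```

```text
t: 5.8
tcp_pos: [0.555, 0.1866, 0.0902]
orientation: [[-1.0, -0.0, 0.002], [-0.0, 1.0, 0.0], [-0.002, 0.0, -1.0]]
wrist_force: [-0.5, -0.6, -0.7]
gripper_width: 0.591
finger_force: 58.0
t: 6.6
tcp_pos: [0.5544, 0.0861, 0.0073]
orientation: [[-1.0, -0.0, -0.0], [-0.0, 1.0, -0.0], [0.0, -0.0, -1.0]]
wrist_force: [0.5, -0.2, -0.9]
gripper_width: 0.587
finger_force: 58.0
tray_in 0.67 [ 0.3471 -0.4341 -0.0014]
dust_cap_mid 0.67 [0.5908 0.5399 0.0183]
dust_cap_mid 0.61 [ 0.3978 -0.2    -0.0006]
dust_cap_mid 0.51 [0.5531 0.0882 0.0254]
```

View pics/p2.png

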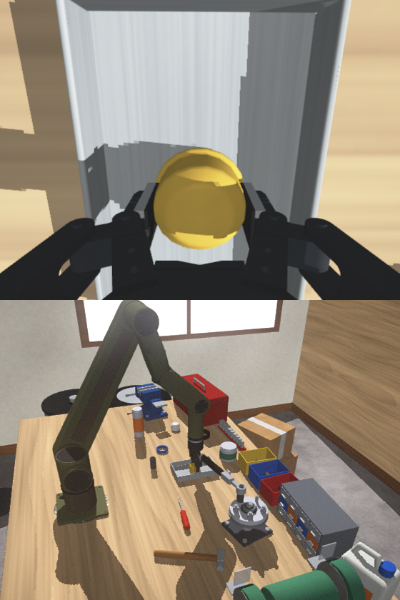

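The picture shows the yellow cap held inside the tray and centred between the walls. I'll open it partly, lift and go to the nut at (0.633, 0.274).

```bash
python3 -m crank '[[0,0,0,0,0.45],[0,0,0,0,0.45],[0,0,0,0,0.45],[0,0,-2,0,0.45],[0,0,-3,0,0.45],[0,0,-4,0,0.45],[-2,3,0,0,0.45],[-2,4,0,0,0.2]]';python3 -m crank '[[-2,4,0,0,0],[-2,4,0,0,0],[0,3.8,0,0,0],[0,0,3,0,0],[0,0,3,0,0],[0,0,2,0,0],[0,0,0.5,0,0],[0,0,0.5,0,-1]]'; python3 -m crank '[[0,0,0,0,-1],[0,0,0,0,-1],[0,0,0,0,-1],[0,0,0,0,-1],[0,0,0,0,-1],[0,0,0,0,-1],[0,0,-2,0,-1],[0,0,-4,0,-1]]'
```

```text
t: 7.6
tcp_pos: [0.5958, 0.1553, 0.0998]
orientation: [[-1.0, 0.003, 0.004], [0.003, 1.0, -0.0], [-0.004, 0.0, -1.0]]
wrist_force: [0.4, -0.4, 0.2]
gripper_width: 0.602
finger_force: 0.0
t: 8.4
tcp_pos: [0.6343, 0.2741, 0.007]
orientation: [[-1.0, -0.0, -0.0], [-0.0, 1.0, -0.0], [0.0, -0.0, -1.0]]
wrist_force: [-0.4, 2.4, 2.6]
gripper_width: 0.346
finger_force: 2.0
t: 9.2
tcp_pos: [0.6312, 0.2729, 0.064]
orientation: [[-1.0, -0.0, -0.008], [-0.0, 1.0, -0.003], [0.008, -0.003, -1.0]]
wrist_force: [0.2, 0.6, -1.0]
gripper_width: 0.268
finger_force: 59.7
```

```bash
python3 -m crank '[[0,-2,-2.5,0,-1],[0.4,-4,0,0,-1],[0.4,-4,0,0,-1],[0.4,-4,0,0,-1],[0.4,-3,0,0,-1],[0,-1.7,0,0,-1],[0,0,3,0,-1],[0,0,3,0,-1]]';python3 - <<'E'
from h import *
o=get_obs();print(o['tcp_pos'],o['gripper_width'])
E
```

```text
t: 10.0
tcp_pos: [0.6204, 0.0867, 0.0332]
orientation: [[-1.0, 0.001, 0.005], [0.001, 1.0, 0.001], [-0.005, 0.001, -1.0]]
wrist_force: [0.2, 1.0, -0.5]
gripper_width: 0.271
finger_force: 59.7
[0.62037733 0.0867337  0.03317682] 0.27149776049825947
```

```bash
python3 -m crank '[[0,0,1.2,0,-1],[0,0,0.7,0,-1],[0,0,0,0,-1],[0,0,0,0,-0.1],[0,0,0,0,-0.1],[0,0,0,0,-0.1],[0,0,-3,0,-0.1],[0,0,-4,0,-0.1]]';python3 -m crank '[[0,2,-3,0,0.5],[3,4,0,0,1],[3,4,0,0,1],[3,4,0,0,1],[3,4,0,0,1],[3,4,0,0,1],[2,2.3,0,0,1],[0,0,0,0,1]]'
python3 - <<'E'
from h import *
o=get_obs();print(o['t'],o['tcp_pos'])
d=snap('wrist');snap('side')
for r in cams.spot_point('wrist','centring_ring_mid')+cams.spot_point('side','wheel_nut_mid'): print(round(r['conf'],2),np.round(r['at'],4))
cv2.imwrite('pics/w3.png',cv2.resize(d['frame'],(400,300))[:,:,::-1])
E
```

```text
t: 10.8
tcp_pos: [0.6165, 0.087, 0.0824]
orientation: [[-1.0, -0.0, -0.005], [-0.0, 1.0, -0.0], [0.005, -0.0, -1.0]]
wrist_force: [0.9, -0.4, -0.2]
gripper_width: 0.454
finger_force: 0.0
t: 11.6
tcp_pos: [0.4454, 0.3329, 0.1141]
orientation: [[-1.0, -0.005, -0.0], [-0.005, 1.0, 0.001], [0.0, 0.001, -1.0]]
wrist_force: [-0.1, -0.6, -0.1]
gripper_width: 0.998
finger_force: 0.0
11.6 [0.4453986  0.3329066  0.11409348]
0.71 [ 0.4021 -0.1999  0.0011]
0.44 [0.6197 0.088  0.0182]
0.22 [0.449  0.3296 0.0078]
```

View pics/w3.png

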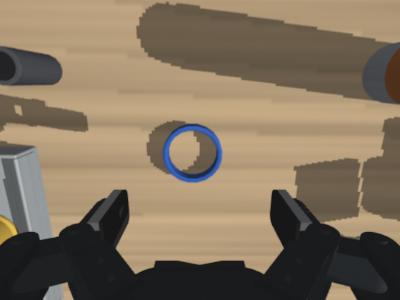

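The ring shows at crop px (192,153), clear of its neighbours and where it was expected. I'll correct by (+4.5, -3) mm and grasp it.

```bash
python3 -m crank '[[-0.45,-0.3,4,0,1],[0,0,4,0,1],[0,0,2,0,1],[0,0,1,0,1],[0,0,0.7,0,1],[0,0,0,0,1],[0,0,0,0,-1],[0,0,0,0,-1]]';python3 -m crank '[[0,0,0,0,-1],[0,0,0,0,-1],[0,0,0,0,-1],[0,0,0,0,-1],[0,0,-1,0,-1],[0,0,-2,0,-1],[0,0,-3,0,-1],[0,0,-3,0,-1]]'
```

```text
t: 12.6
tcp_pos: [0.4539, 0.3274, -0.0018]
orientation: [[-1.0, 0.0, 0.002], [0.0, 1.0, 0.001], [-0.002, 0.001, -1.0]]
wrist_force: [-0.6, -2.7, 11.7]
gripper_width: 0.725
finger_force: 62.4
t: 13.4
tcp_pos: [0.4526, 0.3271, 0.0881]
orientation: [[-1.0, -0.0, 0.0], [-0.0, 1.0, 0.0], [-0.0, 0.0, -1.0]]
wrist_force: [0.7, 0.1, -1.0]
gripper_width: 0.718
finger_force: 65.1
```

```bash
python3 -m crank '[[-0.5,-3,0,0,-1],[-0.5,-4,0,0,-1],[-0.5,-4,0,0,-1],[-0.5,-4,0,0,-1],[-0.5,-4,0,0,-1],[-0.5,-4,0,0,-1],[-0.3,-1,2,0,-1],[0,0,2,0,-1]]';python3 - <<'E'
from h import *
print(get_obs()['tcp_pos'])
d=snap('wrist')
cv2.imwrite('pics/w4.png',cv2.resize(d['frame'],(400,300))[:,:,::-1])
E
```

```text
t: 14.2
tcp_pos: [0.488, 0.0852, 0.0478]
orientation: [[-1.0, 0.003, 0.005], [0.003, 1.0, 0.0], [-0.005, 0.0, -1.0]]
wrist_force: [-0.6, 0.5, 0.2]
gripper_width: 0.721
finger_force: 65.1
[0.48795989 0.08521222 0.0478376 ]
```

View pics/w4.png

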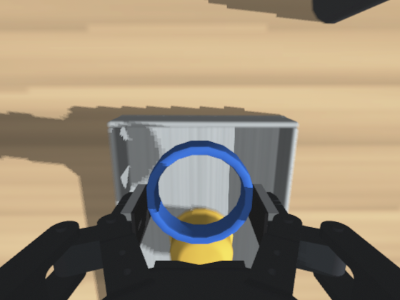

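Run:
```python
from h import *
o=get_obs();d=snap('wrist');T=np.array(d['T_tool_cam'])
f=210/np.tan(np.radians(d['fovy'])/2)
def pr(X):
  p=np.array(o['orientation']).T@(np.array(X)-o['tcp_pos']); p=T[:3,:3].T@(p-T[:3,3]); return np.round([d['cx']+f*p[0]/p[2],d['cy']+f*p[1]/p[2]])/1.4
for x in(.525,.535,.545,.555): print(x,pr((x-.026,.087,.031)),pr((x,.087,.04)))
print('tray edge',pr((.442,.087,.032)), 'ring',pr((.487,.086,.065)))
for r in cams.spot_point('wrist','dust_cap_mid'): print(r['conf'],r['at'])
```

```text
0.525 [198.57142857 201.42857143] [198.57142857 240.71428571]
0.535 [198.57142857 214.28571429] [198.57142857 252.14285714]
0.545 [198.57142857 225.71428571] [198.57142857 264.28571429]
0.555 [198.57142857 237.85714286] [198.57142857 275.        ]
tray edge [198.57142857 123.57142857] ring [197.14285714 211.42857143]
0.67 [0.5543, 0.0848, 0.0206]
```

Run:
```python
from h import *
d=snap('side');print(d['fovy'],snap('top')['fovy'])
for c in('side','top'):
 for n in('dust_cap_mid','wheel_nut_mid','centring_ring_mid'):
  for r in cams.spot_point(c,n): print(c,n,round(r['conf'],2),np.round(r['at'],4))
u,v=proj(d,(.547,.087,.03)).astype(int)
cv2.imwrite('pics/s5.png',cv2.resize(d['frame'][v-50:v+50,u-66:u+66],(792,600),interpolation=cv2.INTER_CUBIC)[:,:,::-1])
for x in (.53,.555): print(x,(proj(d,(x,.087,.04))-[u-66,v-50])*6)
```

```text
44.61202276969578 54.34228885624192
side dust_cap_mid 0.76 [0.5536 0.0863 0.0259]
side dust_cap_mid 0.38 [0.5889 0.5411 0.0201]
side wheel_nut_mid 0.6 [0.62   0.0884 0.019 ]
side centring_ring_mid 0.38 [0.4799 0.0886 0.0575]
top dust_cap_mid 0.5 [0.5864 0.5403 0.0183]
top wheel_nut_mid 0.39 [0.6183 0.0842 0.0238]
top centring_ring_mid 0.46 [0.4804 0.0898 0.0592]
0.53 [366. 294.]
0.555 [408. 288.]
```

View pics/s5.png

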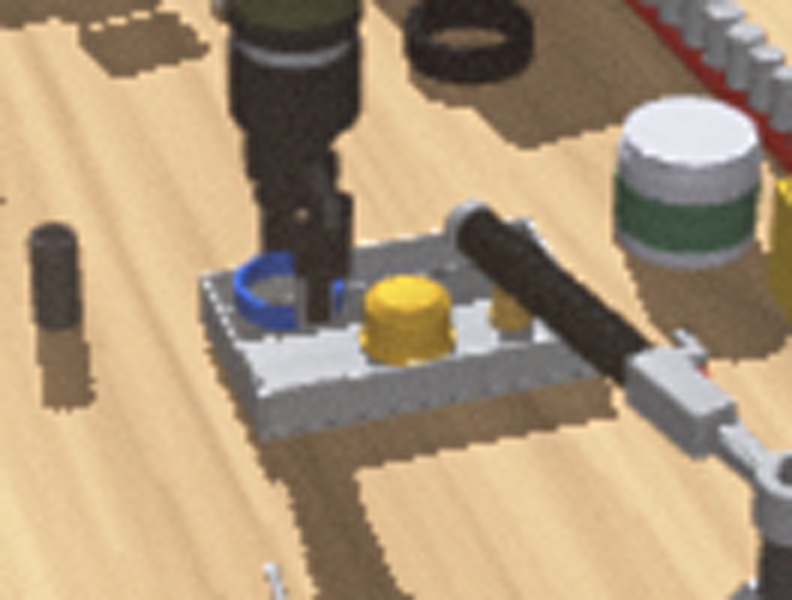

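The cap stands at px (408,320), as intended, and the nut stands at (510,310). The ring sits about 7 mm off-centre in the fingers, at x=0.480. I'll shift it +4 mm to centre it in its gap, then lower and release.

```bash
python3 -m crank '[[-0.4,0,2,0,-1],[0,0,1.5,0,-1],[0,0,0.8,0,-1],[0,0,0.2,0,-1],[0,0,0,0,0.7],[0,0,0,0,0.7],[0,0,0,0,0.7],[0,0,0,0,0.7]]';python3 -m crank '[[0,0,-2,0,0.7],[0,0,-3,0,0.7],[0,0,-4,0,0.7],[0,0,-4,0,0.7],[0,0,-4,0,0.7],[0,0,-4,0,0.7],[0,0,-4,0,0.7],[0,0,-3,0,0.7]]'
python3 - <<'E'
from h import *
o=get_obs();print(o['tcp_pos'])
d=snap('side');T=snap('top')
for c in('side','top'):
 for n in('dust_cap_mid','wheel_nut_mid','centring_ring_mid','handle_collar','handle_end','button_face'):
  for r in cams.spot_point(c,n): print(c,n,round(r['conf'],2),np.round(r['at'],4))
u,v=proj(d,(.547,.087,.03)).astype(int);a=cv2.resize(d['frame'][v-50:v+50,u-66:u+66],(396,300))
u,v=proj(T,(.565,-.05,.1)).astype(int);b=cv2.resize(T['frame'][v-50:v+50,u-66:u+66],(396,300));print(u,v)
cv2.imwrite('pics/s6.png',np.hstack([a,b])[:,:,::-1])
E
```

```text
t: 15.55
tcp_pos: [0.4899, 0.0871, 0.0013]
orientation: [[-1.0, -0.0, 0.0], [-0.0, 1.0, -0.0], [-0.0, -0.0, -1.0]]
wrist_force: [-0.1, 0.3, 0.7]
gripper_width: 0.851
finger_force: 0.0
t: 16.35
tcp_pos: [0.4902, 0.0871, 0.2841]
orientation: [[-1.0, -0.0, 0.003], [-0.0, 1.0, 0.0], [-0.003, 0.0, -1.0]]
wrist_force: [0.4, 0.1, 0.1]
gripper_width: 0.847
finger_force: 0.0
[0.49023895 0.08710955 0.28407585]
side dust_cap_mid 0.71 [0.553  0.0851 0.0256]
side dust_cap_mid 0.42 [0.588  0.5403 0.0207]
side centring_ring_mid 0.62 [0.4862 0.0889 0.0155]
side handle_collar 0.7 [ 0.5844 -0.2238  0.1648]
side handle_collar 0.29 [ 0.3634  0.1789 -0.0032]
side handle_end 0.76 [ 0.5349 -0.0419  0.1577]
top dust_cap_mid 0.69 [0.5862 0.542  0.0173]
top wheel_nut_mid 0.46 [0.5442 0.0893 0.0013]
top centring_ring_mid 0.4 [0.4842 0.09   0.0157]
top handle_collar 0.75 [ 0.5839 -0.2197  0.1596]
top handle_end 0.89 [ 0.5433 -0.0362  0.167 ]
top button_face 0.3 [ 0.3639  0.1796 -0.0005]
310 212
```

View pics/s6.png

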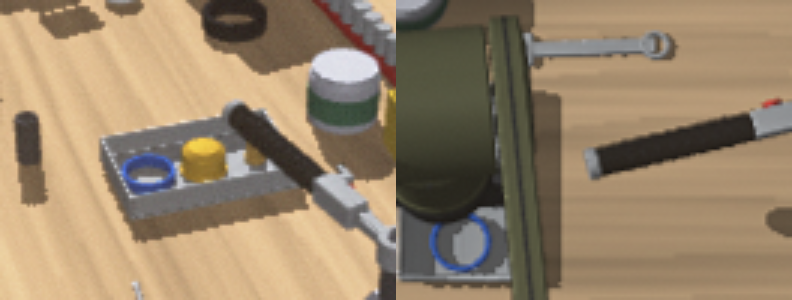

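All three parts are in the tray: ring at px (150,173), cap at (205,158) and nut at (257,152), all in the left crop. Next is the wrench. I'll go above the collar, about (0.584, -0.221), and turn by +1.33 rad so that tool x lies along the handle.

```bash
python3 -m crank '[[-1.4,-4,0,0,0.5],[-1.4,-4,0,0,0.5],[-1.4,-4,0,0,0.5],[-1.4,-4,0,0,0.5],[-1.4,-4,0,0,0.5],[-1.4,-4,0,0,0.5],[-1,-4,0,0,0.5],[0,-2.75,0,0,0.5]]';python3 -m crank '[[0,0,0,0.148,0.5],[0,0,0,0.148,0.5],[0,0,0,0.148,0.5],[0,0,0,0.148,0.5],[0,0,0,0.148,0.5],[0,0,0,0.148,0.5],[0,0,0,0.148,0.5],[0,0,0,0.148,0.5]]';python3 -m crank '[[0,0,0,0.146,0.5],[0,0,0,0,0.5],[0,0,0,0,0.5],[0,0,0,0,0.5],[0,0,0,0,0.5],[0,0,0,0,0.5],[0,0,0,0,0.5],[0,0,0,0,0.5]]'
python3 - <<'E'
from h import *
o=get_obs();print(o['tcp_pos'],np.round(o['q'],2));R=np.array(o['orientation']);p=np.array(o['tcp_pos'])
d=snap('wrist','w7')
print(d['fovy'],d['cx'],d['cy'],np.round(d['T_tool_cam'],3).tolist(),[k for k in d])
for n in('handle_collar','handle_end','button_face'):
  for r in cams.spot_point('wrist',n): print(n,round(r['conf'],2),np.round(r['at'],4),'tool',np.round(R.T@(np.array(r['at'])-p),4))
E
```

```text
t: 17.85
tcp_pos: [0.5851, -0.2235, 0.2807]
orientation: [[-1.0, 0.001, 0.0], [0.001, 1.0, -0.001], [-0.0, -0.001, -1.0]]
wrist_force: [-0.3, 0.5, -0.1]
gripper_width: 0.751
finger_force: 0.0
t: 18.65
tcp_pos: [0.5839, -0.2204, 0.281]
orientation: [[-0.372, 0.928, -0.0], [0.928, 0.372, 0.0], [0.0, -0.0, -1.0]]
wrist_force: [-0.5, -0.0, -0.3]
gripper_width: 0.75
finger_force: 0.0
t: 19.45
tcp_pos: [0.5839, -0.2204, 0.2814]
orientation: [[-0.239, 0.971, 0.0], [0.971, 0.239, -0.0], [-0.0, 0.0, -1.0]]
wrist_force: [0.0, -0.5, 0.0]
gripper_width: 0.746
finger_force: 0.0
[ 0.58394576 -0.22041946  0.28135736] [-0.43  0.34  1.32 -0.    1.48 -0.67]
64.2168669877929 279.06502189981 211.14074195462197 [[0.0, -0.961, -0.275, 0.071], [1.0, 0.001, -0.0, 0.001], [0.001, -0.275, 0.961, -0.142], [0.0, 0.0, 0.0, 1.0]] ['frame', 'fovy', 'cx', 'cy', 'T_tool_cam']
handle_collar 0.85 [ 0.5845 -0.2163  0.1665] tool [0.0039 0.0015 0.1149]
button_face 0.63 [ 0.604  -0.2091  0.1621] tool [0.0062 0.0222 0.1193]
```

View pics/w7.png

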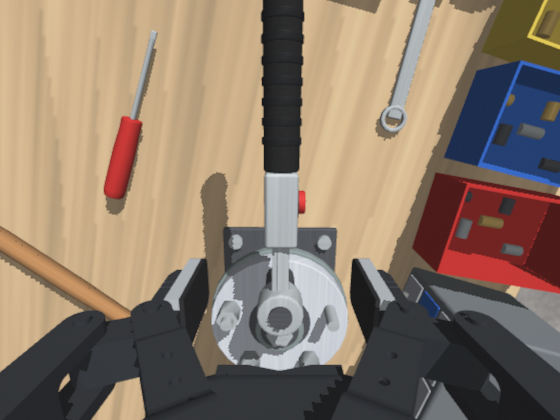

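The collar is at px (281,210), the button at (301,202) on the right (+tool y), and the handle lies straight along tool x. The button ray gives tool (0.5, 1.9) cm, which matches its given 19 mm offset. I'll shift by (+0.4, +0.1) cm, descend to TCP z of about 0.145 and pinch.

```bash
python3 -m crank '[[0.4,0.1,3,0,0.5],[0,0,3,0,0.5],[0,0,3,0,0.5],[0,0,2.5,0,0.5],[0,0,1.5,0,0.5],[0,0,0.7,0,0.5],[0,0,0,0,0.5],[0,0,0,0,-1]]';python3 -m crank '[[0,0,0,0,-1],[0,0,0,0,-1],[0,0,0,0,-1],[0,0,0,0,-1],[0,0,0,0,-1],[0,0,0,0,-1],[0,0,0,0,-1],[0,0,0,0,-1]]'
```

```text
t: 20.45
tcp_pos: [0.5846, -0.2166, 0.1451]
orientation: [[-0.239, 0.971, 0.001], [0.971, 0.239, -0.001], [-0.001, 0.001, -1.0]]
wrist_force: [0.5, -0.5, -0.6]
gripper_width: 0.596
finger_force: 0.0
t: 21.25
tcp_pos: [0.5849, -0.2168, 0.1464]
orientation: [[-0.239, 0.971, 0.003], [0.971, 0.239, -0.001], [-0.002, 0.003, -1.0]]
wrist_force: [-0.7, 1.2, 5.7]
gripper_width: 0.311
finger_force: 58.6
```

The gap is 26.4 mm, so the button is flush. I'll pull along tool +x, gently.

```bash
python3 -m crank '[[0.3,0,0,0,-1],[0.7,0,0,0,-1],[0.8,0,0,0,-1],[0.8,0,0,0,-1],[0.8,0,0,0,-1],[0.8,0,0,0,-1],[0.8,0,0,0,-1],[0.8,0,0,0,-1]]'
```

```text
t: 22.05
tcp_pos: [0.5716, -0.1614, 0.1463]
orientation: [[-0.239, 0.971, 0.004], [0.971, 0.239, -0.004], [-0.005, 0.003, -1.0]]
wrist_force: [-0.2, -4.3, 6.1]
gripper_width: 0.311
finger_force: 58.7
```

```bash
python3 -m crank '[[0.8,0,0,0,-1],[0.8,0,0,0,-1],[0.8,0,0,0,-1],[0.8,0,0,0,-1],[0.6,0,0,0,-1],[0.3,0,0,0,-1],[0.2,0,0,0,-1],[0,0,0,0,-1]]'
python3 - <<'E'
from h import *
o=get_obs();p=np.array(o['tcp_pos']);R=np.array(o['orientation']);print(p, R[:,0]@(p-[.5849,-.2168,.1464]),R[:,0]@o['wrist_force'])
E
```

```text
t: 22.85
tcp_pos: [0.5617, -0.1195, 0.1463]
orientation: [[-0.239, 0.971, 0.005], [0.971, 0.239, -0.003], [-0.004, 0.004, -1.0]]
wrist_force: [0.6, -2.1, 6.5]
gripper_width: 0.308
finger_force: 58.7
[ 0.56169451 -0.11952572  0.14634583] 0.10000059520287963 -2.1622822689592147
```

```bash
python3 -m crank '[[0.15,0,0,0,-1],[0.15,0,0,0,-1],[0,0,0,0,-1],[0,0,0,0,-1],[0,0,0,0,-1],[0,0,0,0,-1],[0,0,0,0,-1],[0,0,0,0,-1]]'
python3 - <<'E'
from h import *
o=get_obs();p=np.array(o['tcp_pos']);R=np.array(o['orientation']);print(p, R[:,0]@(p-[.5849,-.2168,.1464]),R[:,0]@o['wrist_force'])
snap('side')
for n in('handle_collar','handle_end','centring_ring_mid','dust_cap_mid','wheel_nut_mid'):
  for r in cams.spot_point('side',n): print(n,round(r['conf'],2),np.round(r['at'],4))
E
```

```text
t: 23.65
tcp_pos: [0.5617, -0.1195, 0.1464]
orientation: [[-0.239, 0.971, 0.006], [0.971, 0.239, -0.008], [-0.009, 0.004, -1.0]]
wrist_force: [0.9, -10.9, 3.7]
gripper_width: 0.306
finger_force: 58.8
[ 0.5617384  -0.1194838   0.14637028] 0.10002807010671397 -10.778286056213918
handle_collar 0.6 [ 0.5615 -0.1228  0.1615]
handle_end 0.64 [0.5169 0.0584 0.158 ]
centring_ring_mid 0.45 [0.4864 0.0919 0.0127]
centring_ring_mid 0.42 [0.7066 0.3991 0.0017]
dust_cap_mid 0.56 [0.5546 0.0857 0.025 ]
dust_cap_mid 0.49 [ 0.3984 -0.201   0.0025]
dust_cap_mid 0.45 [0.5881 0.5411 0.019 ]
wheel_nut_mid 0.54 [0.6179 0.0878 0.0178]
wheel_nut_mid 0.5 [ 0.5627 -0.1227  0.1584]
```

The handle is at its end stop: 100.0 mm of travel, and it no longer moves with 10.8 N of pull. The grip is holding and all three parts are in the tray, so I'm handing it in.

```bash
python3 -c "
from station import ctrl;print(ctrl.job_done())"
```

```text
the job is handed in; nothing more can be done
None
```

The job is handed in: the nut, yellow dust cap and blue ring are in the tray, and the wrench handle is held gripped at its second stop, about 100 mm out with the button pressed; nothing else on the bench was touched.

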